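Comb-lock the inspection carriage

ROBOT

A 7-joint arm with a two-finger parallel gripper is mounted at the origin on the work surface. World frame = base frame: x ahead of the robot, y to its left, z up, the work surface at z = 0. Lengths are in m, angles in rad, forces in N, time in s.
With the tool pointing down it reaches from about 0.4 to 0.9 m from the base axis. Payload 5.6 kg.
Tool frame: the origin (TCP) lies midway between the tips of the shut fingers; the grasp point (between the pads) lies 19 mm behind it; y points along the fingers, z is the direction in which the jaws open and shut, and the axes are right-handed (so a half turn about y gives the same grasp; the last joint's range is limited). The gripper opens to 92 mm and grips with 3 to 60 N. Pads are 20 mm wide; open, the fingers measure 128 mm over their backs; the gripper's body (75 mm by 189 mm) begins 69 mm behind the grasp point.
Start: joints at [1.184, 0.468, -0.012, 1.603, 0.006, 1.071, -0.056], TCP at [0.219, -0.612, 0.215] pointing down, gripper open.
Joint ranges: [-2.53, 2.53], [-0.31, 2.02], [-1.57, 1.55], [0.28, 2.44], [-1.29, 4.43], [0.15, 1.84], [-2.92, 2.92]. Speed limits (rad/s): [2.57, 2.57, 3.14, 3.14, 3.14, 3.14, 3.14].

INTERFACE

Orientations are given as a 3x3 rotation matrix whose columns are the frame's x, y, z axes.
In Python, from station import env, effector, solver, viewer, workorder, search_frame, tip_of gives the robot as it stands. Calls block until the motion is done:
- env.reach(position, orientation): joint-space move of the TCP to a pose.
- env.movel(position, frame=None, rate=0.15): straight line of the TCP; frame=None keeps the orientation; rate is the mean speed in m/s.
- env.goto_joints(angles): joint-space move.
- effector.release() and effector.grasp(squeeze=None): open the fingers fully, or close them until they stop; squeeze is the grip in N (None keeps the last).
- env.pause(seconds).
- solver.inverse_kinematics(position, orientation): joint angles nearest the present ones, or None.
- env.sense(): the state.
- viewer.read_camera(name): name is "side" or "top"; returns (picture, depth): 480x640x3 uint8, red, green, blue; 480x640 float32, m along the optical axis (not along the pixel's ray), 0 where there is no reading.
- viewer.camera_info(name): a dict with "intrinsics" (3x3 intrinsics, pixels), "eye" and "rotation" of the camera in the world. Camera axes: x right, y up, looking along -z (the intrinsics and any distortion apply to the point x, -y, -z); pixel columns grow to the right and rows downward; lengths in m; the calibration is good to about 2 mm. A picture is of the moment at which its call begins. camera_info takes no time and is no camera call.
A pose or a line that the arm cannot do raises env.PlanningError and nothing moves.
- workorder.finish_job(): hands the job in, once; it reports no verdict.
Trained networks look in the newest picture that a camera, given by its name, has taken for a name from the list of things; names that differ only in an ending like _2 or _b are one class to them, and where a whole thing is asked for, a point or a joint stands for the part that bears it (a point fixed in the world has none). Each returns a list of dicts, best first, with "score" (0 to 1); they miss things now and then, are a little off and sometimes report something else, mostly with a low value. They report only what shows in the picture. A call takes as long as a camera call. They do not tell look-alikes from the thing itself.
- search_frame(camera, name): "at" ([x, y, z] in m, in world coordinates, good to about 4 mm: the middle of the surface that is visible of it).
- tip_of(camera, name): "at" ([x, y, z] in m, in world coordinates, good to about 4 mm: a listed point, or the origin of a listed thing).
The state is a dict: "t": time; "joint_positions": joint angles; "joint_velocities": joint speeds; "tau": joint torques, N m; "ee_pos": TCP position; "tcp_rot": TCP orientation; "wrist_force": force on the tool from outside, world axes, zero at the start; "moment": the same for the moment, N m; "gripper_width": finger opening in m.
Only numpy, scipy, OpenCV 4.12 (cv2) and the standard library are available. Lean on these libraries where they do the work, as an engineer would, in place of code of your own. Each camera call takes 0.05 s, during which the arm holds its last target.

TASK

Lock the bolt carriage for measuring: slide the carriage along its rail until its rack of three fins stands in front of the comb with four fins, then push that comb along its guide, fins between fins, until it is fully home against the carriage. Then slide that guide's lock bar all the way across behind the comb, and leave the two-finned comb, its lock bar and everything else where they are.

Things in the scene. Friction and masses are not known exactly. Their poses are not given: they have to be found in the camera images.
- rack (a point): middle of the front face of the polished steel carriage (block 90 mm in x, 110 in y, 24 to 48 mm above the table; this point at 33). +x away from the robot, y along the rail. Three fins, 12 mm thick, 38 long, round tips, point from this face to -x at y = -26, 0, 26 mm. The fine comb is home when its fin tips touch this face: its centre at x = -32.5, y = 0 in this frame (2 mm play each side)
- carriage (a joint): position of the carriage along its rail, m, + towards the rail's +y; 0 = middle between the two guides, stops at +-0.14. Moves with about 3 N and stays where it is left. The guides' channels lie near +0.095 and -0.095; which guide is at which end changes
- post (a point): point on the axis of the carriage's upright steel post (16 mm diameter, 48 to 115 mm above the table, this point at 90), 15 mm beyond the front face; push or hold the carriage by it. Beyond it lies the clamped bronze bolt in its V-cradle, along y: axis 44 mm beyond the post's axis, shank radius 13, head radius 21, top 106 mm above the table. Clear at both y sides above 50 mm
- guide_fine: grey cast guide of the fine comb, fixed: floor plate 155 x 112 mm, top 12 mm above the table, side walls 10 mm thick, 30 mm above the table, straight 91 mm channel open at both ends. Origin on the table under the channel's centre line, which runs along +x (away from the robot), square to the rail; y across. Floor from x = -137 to +18 mm. A 30 mm high block beside the +y wall bears its lock
- comb_fine_mid (a point): centre (half-way up) of the loose dark steel comb that fits the rack. On the guide's floor, 1.5 mm play each side: 65 mm in x, 88 in y, 43 tall (12 to 55 mm above the table), about 0.4 kg. Solid spine at x = -32.5 to -7.5 mm, flat upright back; then 32 mm tall fins forward to x = +32.5: four, 10 mm thick, round tips, at y = -39, -13, 13, 39 mm. Starts with fin tips clear of the rack's fins
- lock_fine (a joint): lock bar of the fine comb's guide: 0 = open, parked beside the channel (start); grows as it slides in the guide's -y across the channel; stop at 0.045 m = fully across. 12 mm wide (guide x = -50.5 to -38.5), 32.5 to 46.5 mm above the table, over the walls. A comb in its way blocks it; it passes 3.5 mm behind a comb that is home. Takes 1.5 N, stays put
- lock_fine_tab (a point): centre of the upright tab of the fine comb's lock bar, 12 mm in x, 14 in y, 32.5 to 75 mm above the table (this point at 55). It stands 22 mm to the -x side of the bar's centre line, so pushing its +y face keeps clear of bar and comb; below it, guide wall and block are 30 mm high. Axes as the guide's
- guide_coarse: grey cast guide of the coarse comb, fixed: floor plate 155 x 112 mm, top 12 mm above the table, side walls 10 mm thick, 30 mm above the table, straight 91 mm channel open at both ends. Origin on the table under the channel's centre line, which runs along +x (away from the robot), square to the rail; y across. Floor from x = -137 to +18 mm. A 30 mm high block beside the +y wall bears its lock
- comb_coarse_mid (a point): centre (half-way up) of the loose dark steel comb that does not fit: leave alone. On the guide's floor, 1.5 mm play each side: 65 mm in x, 88 in y, 43 tall (12 to 55 mm above the table), about 0.4 kg. Solid spine at x = -32.5 to -7.5 mm, flat upright back; then 32 mm tall fins forward to x = +32.5: two fat ones, 30 mm thick, at y = -28 and 28 mm. Starts with fin tips clear of the rack's fins
- lock_coarse (a joint): the same lock bar on the coarse comb's guide, 0 = open; leave it open
- puck_a: tan phenolic spacer puck, 64 mm diameter, 22 mm high, loose, on the table on the robot's side of the guides; origin under its centre. Leave alone
- puck_b: second such puck, beside the guides on the -y side. Leave alone
- surface_gauge: red cast surface gauge, base 85 x 70 x 34 mm with a 254 mm high post and scriber, origin under the base. Leave alone
- micrometer_case: chrome micrometer in an open orange case 100 x 190 x 30 mm, origin under its centre. Leave alone
- gauge_block: plain steel block 35 x 100 x 30 mm, at the robot's right. Leave alone
Things that resemble listed ones, but are neither listed nor needed, are in the scene too. Leave any green or yellow look-alike of the part that bears comb_fine_mid alone.

How it is judged:
On the way, in this order (a step that is already met when the one before it is completed fails the run):
1. the carriage's rack stands in front of the four-finned comb (within 10 mm) (y of comb_fine_mid in the frame of rack between -0.01 and 0.01 m), for 0.1 s.
2. the four-finned comb is fully home between the rack's fins (y of comb_fine_mid in the frame of rack between -0.006 and 0.006 m and x of comb_fine_mid in the frame of rack above -0.037 m and height (world z) of comb_fine_mid below 0.04 m), for 0.2 s.
At the end, for the whole second after the job is handed in: The four-finned comb lies on its guide's floor with its fins between the rack's fins, centred on the rack within 6 mm and within 4.5 mm of touching the carriage's face; that guide's lock bar is at least 38 mm across (of 45) behind it; carriage and comb are at rest (all of step 2 and value of joint lock_fine above 0.038 m and linear speed of comb_fine below 0.01 m/s and velocity of joint carriage between -0.01 and 0.01 m/s).
It fails at once if the two-finned comb is moved more than 15 mm (distance of comb_coarse_mid from where it was at the start of the episode above 0.015 m).
It fails at once if the two-finned comb's lock bar is moved more than 10 mm (value of joint lock_coarse above 0.01 m).
It fails at once if a bystander is moved more than 30 mm or tipped (distance of any of puck_a, puck_b, surface_gauge, micrometer_case, gauge_block from where it was at the start of the episode above 0.03 m or angle between any of puck_a, puck_b, surface_gauge, micrometer_case, gauge_block's own z axis and vertical above 0.4 rad).
It also fails if it takes over 58 s, if anything falls off the work surface, if the arm or the gripper's body presses on something with over 40 N, if the wrist force passes 120 N, or if a joint passes its speed limit or range.

## Working session

There is one attempt and no reset: what is moved stays moved. The work goes in short steps, each a Python script; the robot and the scene stay as the last script left them, time stands still between calls to the robot, and variables do not carry over. Pictures are saved under pics/ and viewed, and the job is handed in when it is done.

```bash
ls; mkdir -p pics
python3 - <<'E'
from station import env, effector, solver, viewer, workorder, search_frame, tip_of
import cv2, numpy as np
for c in ["side","top"]:
    p,d=viewer.read_camera(c); cv2.imwrite(f"pics/{c}0.png",p[:,:,::-1]); np.save(f"pics/{c}0d.npy",d)
    i=viewer.camera_info(c); print(c,i)
    for n in ["rack","post","comb_fine_mid","comb_coarse_mid","lock_fine_tab","guide_fine","guide_coarse","puck_a","surface_gauge","micrometer_case","gauge_block"]:
        print(n,[(np.round(r["at"],3).tolist(),round(r["score"],2)) for r in tip_of(c,n)])
s=env.sense(); print(s)
E
```

```text
pics
side {'intrinsics': array([[609.83954001,   0.        , 322.13843385],
       [  0.        , 609.83954001, 245.84696034],
       [  0.        ,   0.        ,   1.        ]]), 'eye': array([-0.04678812,  0.77848719,  1.25829396]), 'rotation': array([[-0.78134817,  0.47852065, -0.40064078],
       [-0.62401632, -0.60923506,  0.48932226],
       [-0.00993361,  0.63233743,  0.77462939]])}
rack [([0.614, 0.016, 0.034], 0.56)]
post [([0.631, 0.018, 0.09], 0.76), ([0.597, -0.039, -0.004], 0.72)]
comb_fine_mid [([0.505, 0.133, 0.033], 0.88), ([0.836, 0.185, 0.025], 0.67), ([0.329, 0.244, 0.02], 0.6), ([0.538, -0.052, 0.031], 0.59), ([0.351, -0.054, 0.02], 0.56)]
comb_coarse_mid [([0.537, -0.048, 0.032], 0.65)]
lock_fine_tab [([0.486, 0.192, 0.056], 0.64)]
guide_fine [([0.567, 0.143, -0.0], 0.62), ([0.389, -0.395, 0.0], 0.29)]
guide_coarse [([0.595, -0.041, -0.003], 0.88), ([0.588, -0.173, -0.0], 0.21)]
puck_a [([0.589, -0.172, -0.0], 0.9), ([0.382, 0.097, 0.0], 0.66)]
surface_gauge [([0.621, -0.46, -0.005], 0.67)]
micrometer_case [([0.552, 0.46, -0.001], 0.6)]
gauge_block [([0.389, -0.3
[... 1209 characters left out ...]
oint_velocities': array([ 1.27335406e-03,  1.88532507e-04,  7.34204154e-04,  5.46504141e-05,
       -1.99848995e-03,  1.76154791e-04, -4.50012604e-04]), 'tau': array([-1.13575375e-04, -5.20430231e+01, -1.27284543e-02, -2.44059545e+01,
       -5.66694920e-02,  1.12598288e-02,  3.52495761e-05]), 'ee_pos': array([ 0.21906248, -0.61199777,  0.21461566]), 'tcp_rot': array([[-9.41501266e-01, -1.89511089e-05,  3.37009444e-01],
       [-3.37009443e-01, -4.95941520e-05, -9.41501266e-01],
       [ 3.45561906e-05, -9.99999999e-01,  4.03062543e-05]]), 'wrist_force': array([-0.47197087,  0.31497351,  0.89887784]), 'moment': array([0.0246303 , 0.02551312, 0.00806859]), 'gripper_width': 0.0918943555882045}
```

View pics/top0.png

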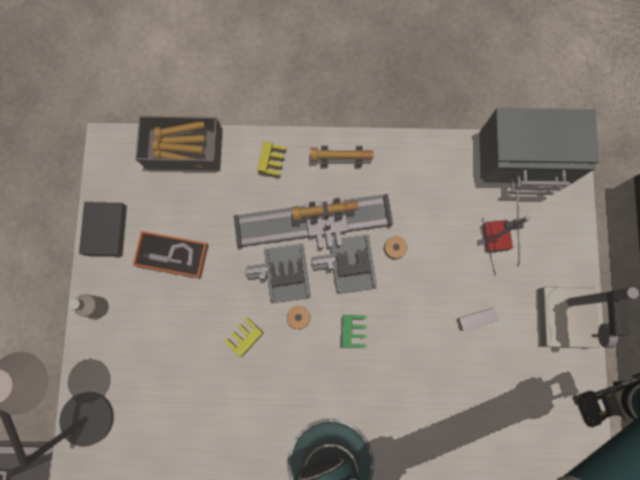

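View pics/side0.png

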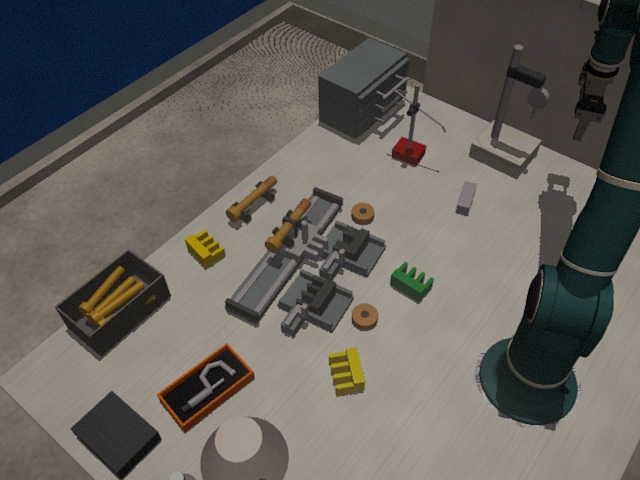

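The top view shows the fine comb at px (287,265) on the left guide, its lock at (258,271), the coarse comb at (350,257), the carriage and post at about (325,230), pucks at (396,247) and (298,317), and green/yellow decoys elsewhere. Next I'll measure the yaw precisely.

```bash
cat > h.py <<'E'
from station import env, effector, solver, viewer, workorder, search_frame, tip_of
import cv2, numpy as np
def cloud(c,d):
    i=viewer.camera_info(c);K=i["intrinsics"];v,u=np.mgrid[:480,:640]
    P=np.stack([(u-K[0,2])/K[0,0]*d,-(v-K[1,2])/K[1,1]*d,-d],-1)
    return P@i["rotation"].T+i["eye"]
def proj(c,p):
    i=viewer.camera_info(c);K=i["intrinsics"];q=(np.asarray(p)-i["eye"])@i["rotation"]
    return K[0,0]*q[...,0]/-q[...,2]+K[0,2], -K[1,1]*q[...,1]/-q[...,2]+K[1,2]
def rect(c,pic,z,yaw,o,x,y,s=3):  # ortho rectified view at plane z in guide frame, px s/mm; up=+x, left=+y
    xs=np.arange(x[1],x[0],-1/s)/1000;ys=np.arange(y[1],y[0],-1/s)/1000
    Y,X=np.meshgrid(ys,xs);R=np.array([[np.cos(yaw),-np.sin(yaw)],[np.sin(yaw),np.cos(yaw)]])
    W=np.stack([X,Y],-1)@R.T+o
    W=np.concatenate([W,np.full(X.shape+(1,),z)],-1)
    u,v=proj(c,W);return cv2.remap(pic,u.astype(np.float32),v.astype(np.float32),cv2.INTER_CUBIC)
E
python3 - <<'E'
from h import *
for c in ["side","top"]:
    p=cv2.imread(f"pics/{c}0.png");d=np.load(f"pics/{c}0d.npy");P=cloud(c,d)
    m=(P[...,0]>.35)&(P[...,0]<.75)&(P[...,1]>-.17)&(P[...,1]<.3)
    Q=P[m];print(c,m.sum(),np.median(Q[Q[:,2]<.008][:,2]))
    # comb tops z 0.05-0.058 ; walls 0.03 ; carriage 0.048
    for lo,hi in [(.051,.059),(.044,.051),(.026,.034)]:
        for nm,b in [("fine",(.42,.56,.08,.19)),("coarse",(.45,.59,-.1,-.0)),("car",(.57,.75,-.06,.1))]:
            s=Q[(Q[:,2]>lo)&(Q[:,2]<hi)&(Q[:,0]>b[0])&(Q[:,0]<b[1])&(Q[:,1]>b[2])&(Q[:,1]<b[3])]
            if len(s)>8:
                r=cv2.minAreaRect((s[:,:2]*1000).astype(np.float32));print(nm,lo,len(s),np.round(s.mean(0),3),[np.round(t,1) for t in r])
yaw=np.radians(9)
p=cv2.imread("pics/top0.png")
cv2.imwrite("pics/r1.png",cv2.resize(p[180:320,220:420],None,fx=4,fy=4,interpolation=cv2.INTER_CUBIC))
cv2.imwrite("pics/r2.png",rect("top",p,.03,np.radians(9.4),np.array([.566,.141]),(-160,100),(-290,100),2))
E
```

```text
side 23404 -0.0015781814919545445
fine 0.051 260 [0.483 0.131 0.054] [array([490.2, 131.2]), array([39.8, 88.8]), np.float64(9.1)]
coarse 0.051 214 [ 0.515 -0.051  0.054] [array([543.4, -50.2]), array([86.4, 90.2]), np.float64(6.2)]
car 0.051 82 [0.639 0.037 0.054] [array([634.8,  29.3]), array([103. ,  81.4]), np.float64(62.1)]
fine 0.044 143 [0.49  0.14  0.048] [array([501.7, 138.8]), array([ 64.6, 103.5]), np.float64(9.9)]
coarse 0.044 152 [ 0.532 -0.047  0.047] [array([548.4, -48.1]), array([93.3, 91.5]), np.float64(9.1)]
car 0.044 506 [0.626 0.028 0.047] [array([626.6,  23.1]), array([102.7, 112.3]), np.float64(8.2)]
fine 0.026 247 [0.489 0.149 0.029] [array([493.2, 133.4]), array([134.9, 107.6]), np.float64(2.4)]
coarse 0.026 156 [ 0.519 -0.031  0.03 ] [array([522.7, -49.6]), array([ 98.9, 134.9]), np.float64(89.8)]
car 0.026 161 [0.606 0.043 0.029] [array([621.2,  20. ]), array([ 99.5, 161.2]), np.float64(1.0)]
top 22945 -0.0002941887607408322
fine 0.051 230 [0.487 0.128 0.055] [array([499.1, 130. ]), array([50.7, 87.5]), np.float64(8.1)]
coarse 0.051 242 [ 0.519 -0.054  0.055] [array([549.1, -51.7]), array([89.7, 88. ]), np.float64(5.8)]
car 0.051 116 [0.637 0.023 0.053] [array([640.4,  21.7]), array([123.6, 108.6]), np.float64(9.1)]
fine 0.044 143 [0.507 0.135 0.047] [array([505.2, 137. ]), array([64.5, 98.2]), np.float64(9.1)]
coarse 0.044 185 [ 0.542 -0.05   0.047] [array([548.8, -51.4]), array([89.2, 87.2]), np.float64(7.4)]
car 0.044 594 [0.636 0.022 0.048] [array([642.6,  22.5]), array([128.5, 109.1]), np.float64(9.1)]
fine 0.026 199 [0.5   0.146 0.03 ] [array([493. , 134.6]), array([127.9, 108.9]), np.float64(1.7)]
coarse 0.026 137 [ 0.522 -0.037  0.03 ] [array([524.5, -51.3]), array([128.3,  98.2]), np.float64(1.3)]
car 0.026 115 [0.614 0.023 0.029] [array([632.6,  20.5]), array([158.9, 122.3]), np.float64(87.9)]
```

View pics/r2.png

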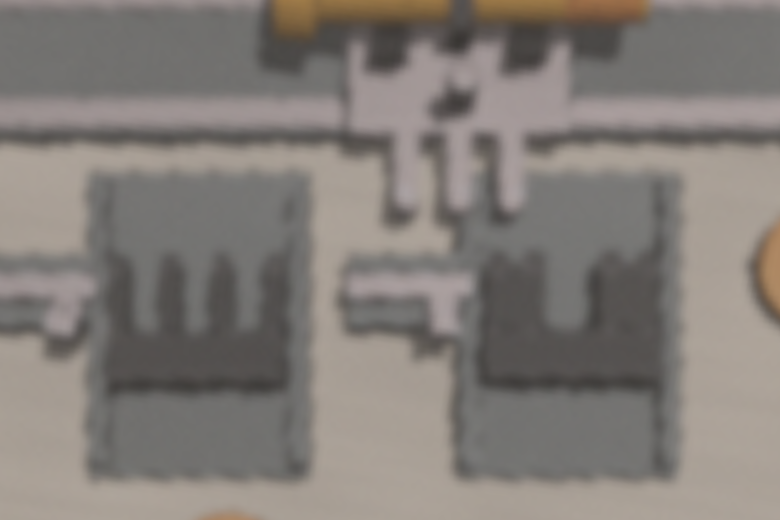

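View pics/r1.png

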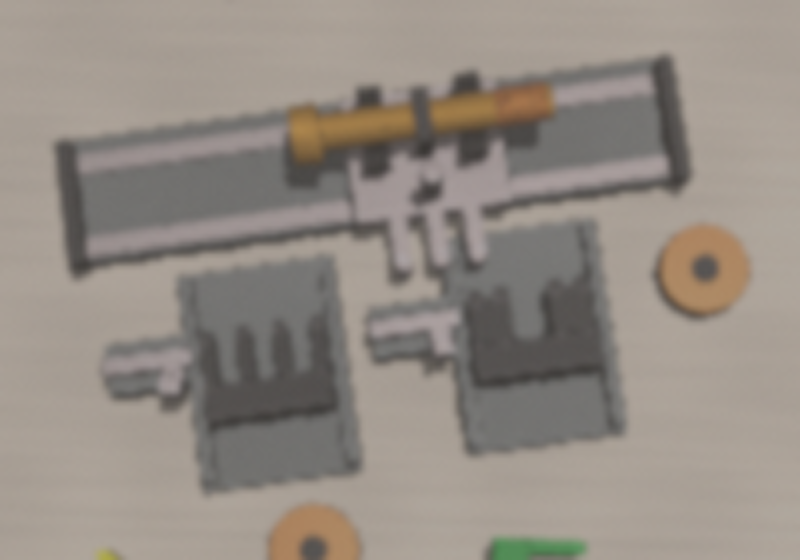

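```bash
cat >> h.py <<'E'
YAW=np.radians(9.15)
EX=np.array([np.cos(YAW),np.sin(YAW),0]);EY=np.array([-np.sin(YAW),np.cos(YAW),0])
Z=np.array([0,0,1.])
ORI=np.stack([np.cross(-Z,-EY),-Z,-EY],1)  # jaws along rail
def st(m=""):
    s=env.sense();print(m,"t",round(s["t"],2),"p",np.round(s["ee_pos"],4),"F",np.round(s["wrist_force"],1),"w",round(float(s["gripper_width"]),4));return s
E
python3 - <<'E'
from h import *
# post from cloud
for c in ["side","top"]:
    P=cloud(c,np.load(f"pics/{c}0d.npy")).reshape(-1,3)
    q=P[(P[:,2]>.06)&(P[:,2]<.125)&(np.hypot(P[:,0]-.632,P[:,1]-.019)<.022)]
    print(c,len(q),np.round(q.mean(0),4)); t=q[q[:,2]>.105];print(len(t),np.round(t.mean(0),4) if len(t) else 0)
print(ORI.round(2),np.linalg.det(ORI))
s=env.sense()
env.movel([.2,-.45,.36],rate=.3);st()
env.reach([.60,-.0,.30],ORI);st()
post=np.array([.632,.019,0])
env.movel(post+[0,0,.2],frame=ORI,rate=.25);st()
p,d=viewer.read_camera("side");cv2.imwrite("pics/s1.png",cv2.resize(p[130:370,160:480],None,fx=2.5,fy=2.5)[:,:,::-1])
E
```

```text
side 103 [0.6268 0.025  0.0921]
33 [0.6285 0.0226 0.111 ]
top 50 [0.6295 0.0206 0.1026]
32 [0.6313 0.0206 0.1136]
[[-0.99 -0.    0.16]
 [-0.16 -0.   -0.99]
 [ 0.   -1.   -0.  ]] 0.9999999999999999
 t 2.08 p [ 0.1997 -0.4504  0.3591] F [-0.4  0.1 -0.3] w 0.092
 t 4.24 p [ 0.6    -0.0014  0.2998] F [ 0.5  0.8 -0.9] w 0.092
 t 4.82 p [0.6323 0.0188 0.2007] F [ 0.  -0.2  1.2] w 0.0921
```

View pics/s1.png

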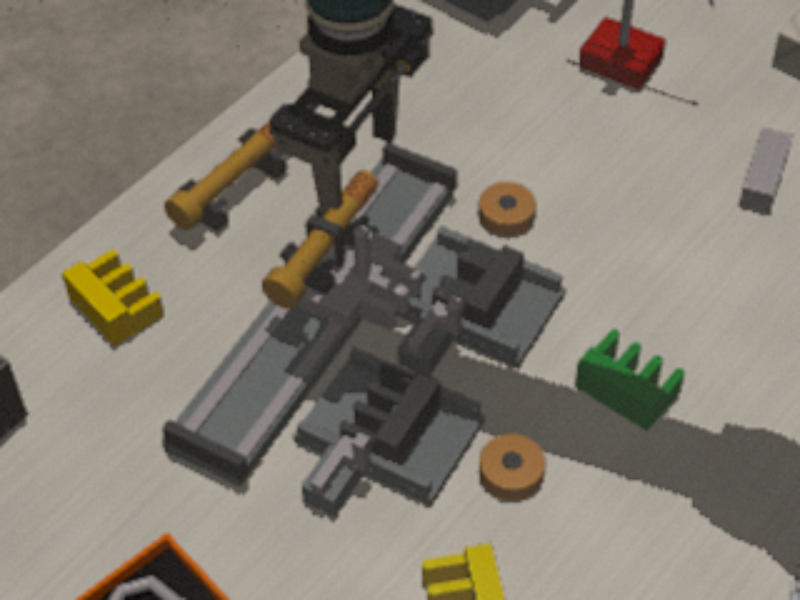

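The gripper hangs over the carriage at about px (330,130), with its jaws along the rail and the post between them. Descending, gripping lightly and sliding next.

Run:
```python
from h import *
post=np.array([.6305,.0200,0])
env.movel(post+[0,0,.08],frame=ORI,rate=.12);st("down")
effector.grasp(8);s=st("grip")
p=s["ee_pos"]
env.movel(p+EY*.06,frame=ORI,rate=.08);st("mid")
env.movel(p+EY*.12,frame=ORI,rate=.08);s=st("end")
for c in ["side","top"]:
    q,d=viewer.read_camera(c);cv2.imwrite(f"pics/{c}2.png",q[:,:,::-1])
    np.save(f"pics/{c}2d.npy",d)
    for n in ["rack","post","comb_fine_mid","lock_fine_tab"]:
        print(c,n,[(np.round(r["at"],3).tolist(),round(r["score"],2)) for r in tip_of(c,n)])
q=cv2.imread("pics/top2.png");cv2.imwrite("pics/r3.png",rect("top",q,.045,YAW,np.array([.563,.1405]),(-130,90),(-120,120),3))
q=cv2.imread("pics/side2.png");cv2.imwrite("pics/s2.png",cv2.resize(q[130:370,160:480],None,fx=2.5,fy=2.5))
```

```text
down t 6.02 p [0.6312 0.0202 0.0809] F [-0.4  0.2 -0.8] w 0.0921
grip t 7.15 p [0.6305 0.0203 0.08  ] F [-0.3  1.3 -0. ] w 0.0158
mid t 8.05 p [0.6203 0.0815 0.08  ] F [-2.2  3.   0.2] w 0.0159
end t 8.95 p [0.6108 0.1394 0.0799] F [-4.8  0.1  2.9] w 0.0158
side rack [([0.598, 0.137, 0.039], 0.72)]
side post [([0.612, 0.14, 0.091], 0.89), ([0.552, 0.463, -0.0], 0.34)]
side comb_fine_mid [([0.835, 0.184, 0.026], 0.9), ([0.329, 0.247, 0.02], 0.84), ([0.35, -0.058, 0.02], 0.61), ([0.508, 0.133, 0.034], 0.59)]
side lock_fine_tab [([0.505, 0.131, 0.033], 0.27)]
top rack [([0.6, 0.138, 0.032], 0.44)]
top post [([0.613, 0.142, 0.091], 0.52)]
top comb_fine_mid [([0.506, 0.133, 0.034], 0.79), ([0.328, 0.245, 0.022], 0.7), ([0.84, 0.19, 0.023], 0.62), ([0.598, -0.037, -0.005], 0.61), ([0.352, -0.058, 0.019], 0.44)]
top lock_fine_tab [([0.488, 0.197, 0.054], 0.62)]
```

View pics/r3.png

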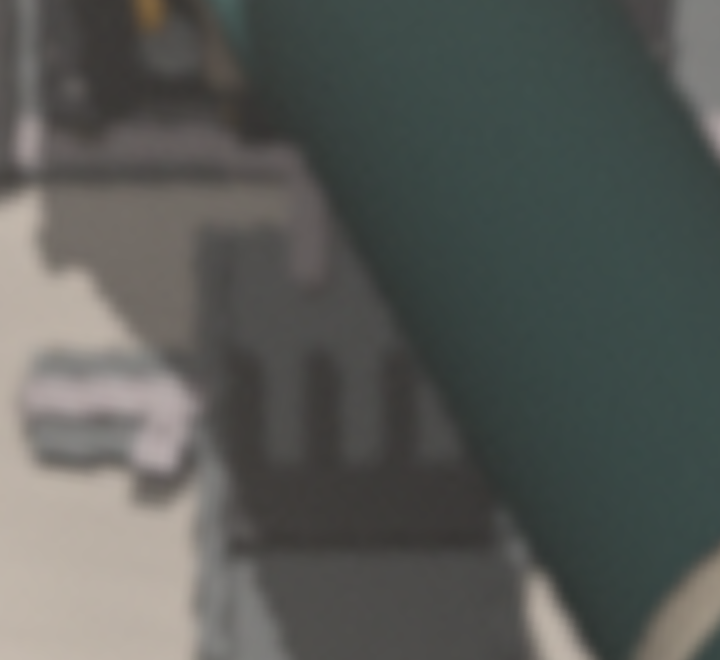

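View pics/s2.png

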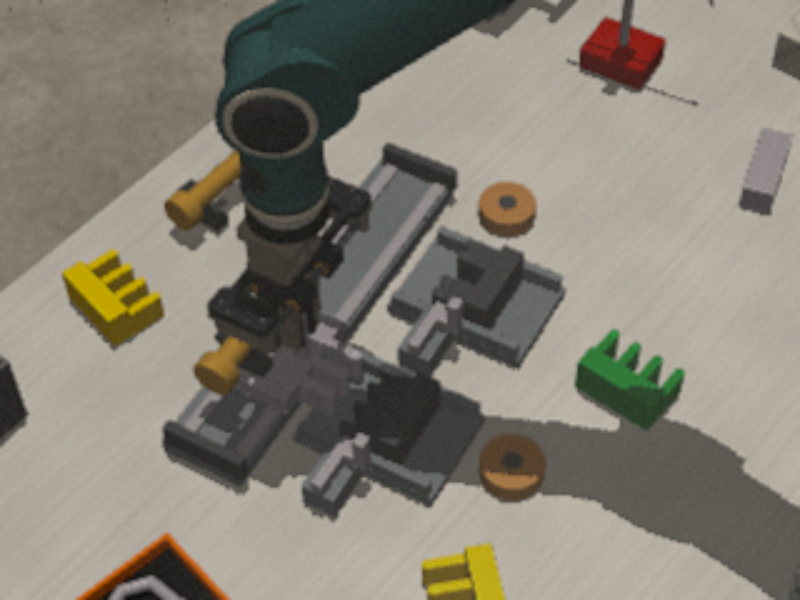

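The rectified top view shows the rack's +y fin at column 310, against a comb gap centre at about 283. That puts the rack roughly 9–10 mm short, and the networks agree (10 mm). The side force suggests a yaw of about 9.4°. I'll nudge the carriage, release and look.

```bash
sed -i 's/radians(9.15)/radians(9.4)/' h.py
python3 - <<'E'
from h import *
s=env.sense();p=s["ee_pos"]
env.movel(p+EY*.0098-EX*.0005,frame=ORI,rate=.05);st("nudge")
env.pause(.2)
effector.release();s=st("rel")
p=s["ee_pos"]
env.movel(p+[0,0,.12],frame=ORI,rate=.25)
# retreat toward -y so that comb is visible, then back
q=p-EX*.20;q[2]=.22
env.reach(q-EY*.0,ORI);st()
for c in ["side","top"]:
    q,d=viewer.read_camera(c);cv2.imwrite(f"pics/{c}3.png",q[:,:,::-1])
    np.save(f"pics/{c}3d.npy",d)
    for n in ["rack","post","comb_fine_mid","lock_fine_tab"]:
        print(c,n,[(np.round(r["at"],3).tolist(),round(r["score"],2)) for r in tip_of(c,n) if .45<r["at"][0]<.7])
q=cv2.imread("pics/top3.png");cv2.imwrite("pics/r4.png",rect("top",q,.045,YAW,np.array([.563,.1405]),(-130,90),(-120,120),3))
q=cv2.imread("pics/side3.png");cv2.imwrite("pics/r5.png",rect("side",q,.044,YAW,np.array([.563,.1405]),(-130,90),(-120,120),3))
E
```

```text
nudge t 9.82 p [0.6092 0.1491 0.0799] F [-2.2 -1.   0.2] w 0.0159
rel t 11.2 p [0.6087 0.1491 0.0799] F [-0.8 -0.5 -0.2] w 0.0917
 t 12.65 p [0.4125 0.1163 0.2199] F [ 0.4 -0.4 -0.1] w 0.0919
side rack [([0.594, 0.151, 0.036], 0.72)]
side post [([0.609, 0.146, 0.091], 0.65)]
side comb_fine_mid [([0.505, 0.132, 0.033], 0.69)]
side lock_fine_tab [([0.487, 0.195, 0.057], 0.73)]
top rack [([0.596, 0.148, 0.035], 0.71)]
top post [([0.612, 0.144, 0.092], 0.67), ([0.564, 0.14, 0.0], 0.29)]
top comb_fine_mid [([0.507, 0.133, 0.034], 0.5)]
top lock_fine_tab [([0.49, 0.195, 0.054], 0.56)]
```

View pics/r4.png

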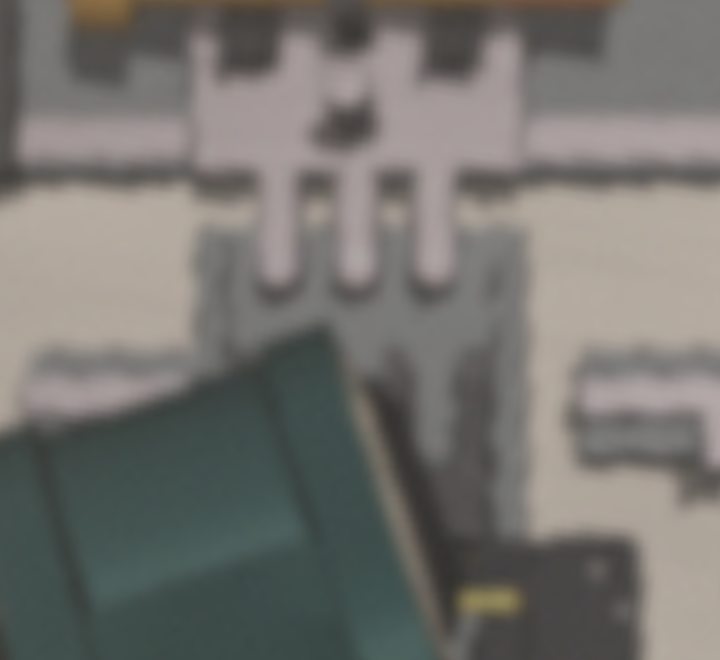

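View pics/r5.png

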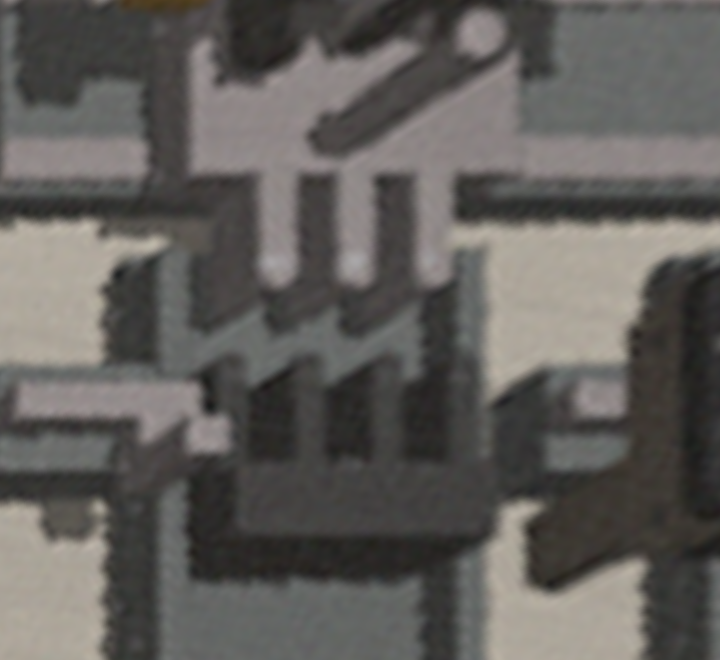

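The carriage is released. In the rectified top view the rack fins stand at columns 279, 357 and 434, and the visible comb gap is at about 436, so they line up within about 1–2 mm. The side view suggests up to 3 mm, within what the round tips can catch. Next I'll push the comb.

Run:
```python
from h import *
effector.grasp(20);s=st("shut")
comb=np.array([.506,.133,0])
a=comb-EX*.072
env.movel(a+[0,0,.12],frame=ORI,rate=.25)
env.movel(a+[0,0,.032],frame=ORI,rate=.12);s=st("down")
F0=s["wrist_force"];u=0.
contact=None
while u<.10:
    u+=.004 if u<.06 else .003
    env.movel(a+EX*u+[0,0,.032],frame=ORI,rate=.05)
    s=env.sense();f=(s["wrist_force"]-F0)
    fx=-f@EX;fy=f@EY
    print(round(u,4),round((s["ee_pos"]-a)@EX,4),round(fx,1),round(fy,1),round(s["t"],1))
    if contact is None and fx>1.2: contact=u;print("contact")
    if fx>10: break
st()
for c in ["side","top"]:
    q,d=viewer.read_camera(c);cv2.imwrite(f"pics/{c}4.png",q[:,:,::-1])
q=cv2.imread("pics/side4.png");cv2.imwrite("pics/r6.png",rect("side",q,.044,YAW,np.array([.563,.1405]),(-130,90),(-120,120),3))
```

```text
shut t 14.5 p [0.4114 0.1164 0.22  ] F [ 0.6 -0.   0.8] w 0.0005
down t 15.94 p [0.4355 0.1215 0.0327] F [-1.   0.4  0.4] w 0.0007
0.004 0.0048 -1.3 -1.5 16.2
0.008 0.0084 -1.0 -0.7 16.4
0.012 0.0123 -2.1 -0.4 16.7
0.016 0.0163 -0.9 -0.3 16.9
0.02 0.0203 -1.2 -0.8 17.2
0.024 0.0243 -1.2 -1.4 17.4
0.028 0.0283 -1.6 -0.3 17.7
0.032 0.0321 -0.6 -0.4 17.9
0.036 0.0363 -0.6 -0.9 18.2
0.04 0.0406 -0.1 -1.0 18.4
0.044 0.0447 0.2 -0.4 18.7
0.048 0.0486 -1.4 -0.6 18.9
0.052 0.0526 -0.8 -0.7 19.2
0.056 0.0566 -0.3 -1.1 19.4
0.06 0.0606 -1.0 0.4 19.7
0.063 0.0633 0.1 -1.2 19.9
0.066 0.0664 -0.6 0.2 20.2
0.069 0.0695 0.3 -0.9 20.4
0.072 0.0725 0.1 -0.2 20.7
0.075 0.0755 -0.2 -1.0 20.9
0.078 0.0785 0.0 -0.8 21.2
0.081 0.0815 0.2 -0.6 21.4
0.084 0.0845 -0.5 -1.2 21.7
0.087 0.0871 0.6 -1.0 21.9
0.09 0.0871 7.8 -1.0 22.2
contact
0.093 0.0872 15.4 -2.2 22.4
 t 22.44 p [0.521  0.1352 0.0313] F [-15.9  -4.3  11.1] w 0.0001
```

View pics/r6.png

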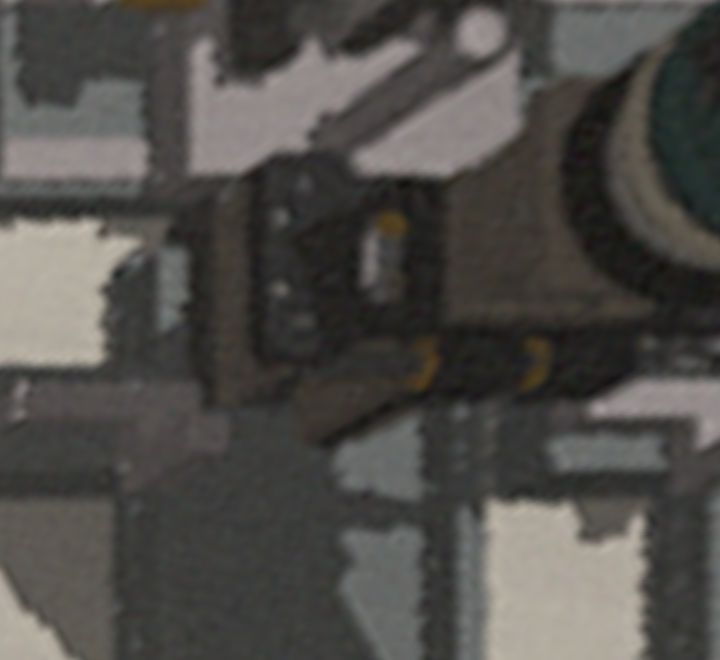

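The push met an abrupt stop at TCP travel 87.1 mm, TCP at guide x of about -42 mm. That is where home is expected; a tip-on-tip jam would have come about 38 mm earlier. Backing off and checking.

Run:
```python
from h import *
p=env.sense()["ee_pos"].copy()
env.movel(p-EX*.04,frame=ORI,rate=.1)
q=p-EX*.04;q[2]=.15
env.movel(q,frame=ORI,rate=.25)
# towards tab side: +y of tab, high
tab=np.array([.488,.1953,0])
g=tab+EY*.06-EX*.0;g[2]=.16
env.movel(g,frame=ORI,rate=.25);st()
for c in ["side","top"]:
    q,d=viewer.read_camera(c);cv2.imwrite(f"pics/{c}5.png",q[:,:,::-1]);np.save(f"pics/{c}5d.npy",d)
    for n in ["rack","post","comb_fine_mid","lock_fine_tab"]:
        print(c,n,[(np.round(r["at"],3).tolist(),round(r["score"],2)) for r in tip_of(c,n) if .45<r["at"][0]<.7])
q=cv2.imread("pics/top5.png");cv2.imwrite("pics/r7.png",rect("top",q,.045,YAW,np.array([.563,.1405]),(-130,90),(-120,120),3))
q=cv2.imread("pics/side5.png");cv2.imwrite("pics/s5.png",cv2.resize(q[130:370,160:480],None,fx=2.5,fy=2.5))
```

```text
t 24.43 p [0.4776 0.253  0.1584] F [ 0.1  0.2 -0. ] w 0.0004
side rack [([0.595, 0.149, 0.037], 0.8)]
side post [([0.608, 0.15, 0.088], 0.58), ([0.563, 0.141, 0.031], 0.49)]
side comb_fine_mid [([0.564, 0.14, 0.033], 0.89)]
side lock_fine_tab [([0.487, 0.193, 0.057], 0.54)]
top rack [([0.599, 0.149, 0.033], 0.76)]
top post [([0.611, 0.148, 0.091], 0.56)]
top comb_fine_mid [([0.564, 0.141, 0.036], 0.94)]
top lock_fine_tab []
```

View pics/r7.png

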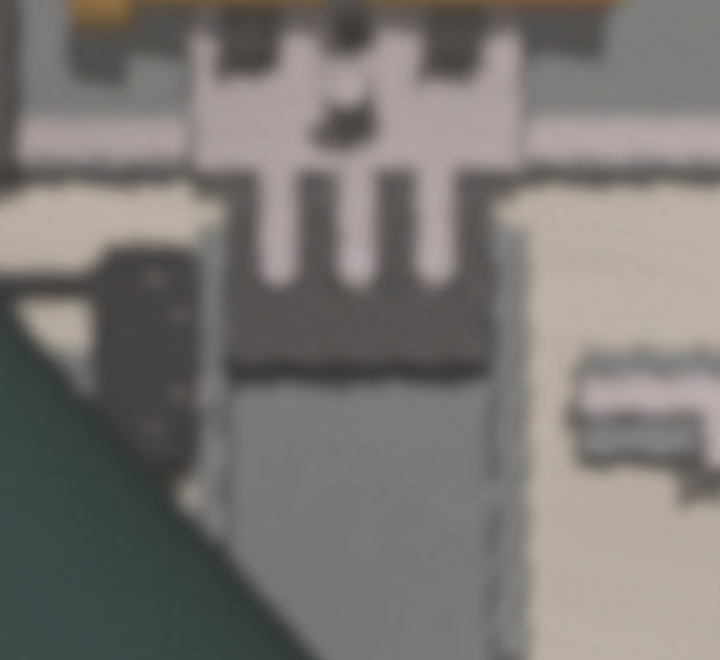

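View pics/s5.png

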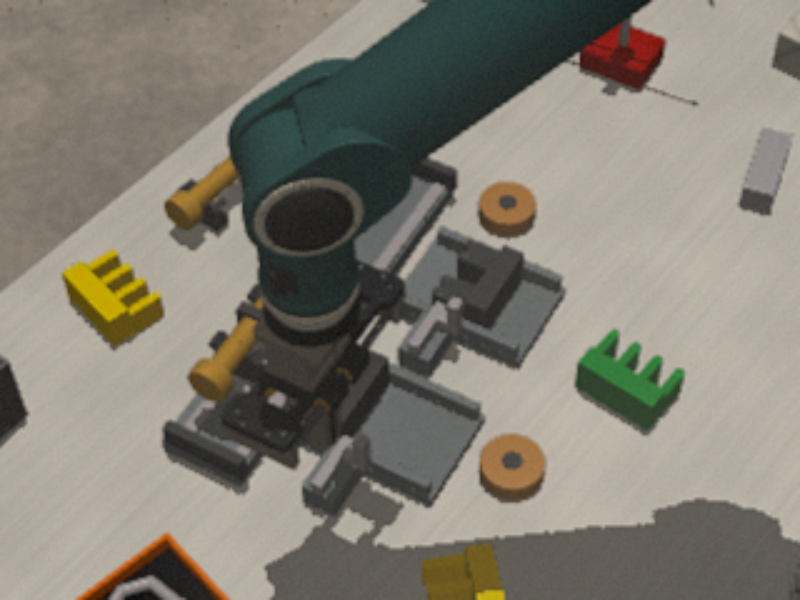

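The top view confirms the comb is home, with the rack fins (columns 279, 357, 434) seated between the comb fins and its back edge at row 370. Pushing the lock tab next.

Run:
```python
from h import *
tab=np.array([.4878,.1945,0])
a=tab+EY*.06+Z*.053
env.movel(a,frame=ORI,rate=.12);s=st("down")
F0=s["wrist_force"];u=0.
while u<.095:
    u+=.004 if u<.07 else .002
    env.movel(a-EY*u,frame=ORI,rate=.06)
    s=env.sense();f=(s["wrist_force"]-F0)
    fy=f@EY;fx=f@EX
    if u>.02: print(round(u,4),round((a-s["ee_pos"])@EY,4),"fy",round(fy,1),"fx",round(fx,1),round(s["t"],1))
    if fy>9: break
st()
p=env.sense()["ee_pos"].copy()
env.movel(p+EY*.03,frame=ORI,rate=.1)
env.movel(p+EY*.03+Z*.12,frame=ORI,rate=.25)
q=p+EY*.16;q[2]=.2
env.movel(q,frame=ORI,rate=.25)
for c in ["side","top"]:
    q,d=viewer.read_camera(c);cv2.imwrite(f"pics/{c}6.png",q[:,:,::-1]);np.save(f"pics/{c}6d.npy",d)
    for n in ["rack","comb_fine_mid","lock_fine_tab","comb_coarse_mid"]:
        print(c,n,[(np.round(r["at"],3).tolist(),round(r["score"],2)) for r in tip_of(c,n) if .45<r["at"][0]<.7])
q=cv2.imread("pics/top6.png");cv2.imwrite("pics/r8.png",rect("top",q,.045,YAW,np.array([.563,.1405]),(-130,90),(-120,120),3))
q=cv2.imread("pics/side6.png");cv2.imwrite("pics/s6.png",cv2.resize(q[130:370,160:480],None,fx=2.5,fy=2.5))
st()
```

```text
down t 25.98 p [0.4784 0.2541 0.0536] F [ 0.5  0.6 -0.7] w 0.0005
0.024 0.0244 fy -0.4 fx -1.2 27.5
0.028 0.0284 fy -0.8 fx -0.4 27.7
0.032 0.0324 fy -0.1 fx -0.7 28.0
0.036 0.0363 fy -0.4 fx 0.4 28.2
0.04 0.0403 fy -0.4 fx -0.2 28.5
0.044 0.0443 fy -0.8 fx -0.3 28.7
0.048 0.0485 fy -0.2 fx -0.1 29.0
0.052 0.0525 fy -0.5 fx -0.3 29.2
0.056 0.0565 fy -0.5 fx -0.1 29.5
0.06 0.0605 fy -0.9 fx -0.0 29.7
0.064 0.0645 fy -0.8 fx -0.7 30.0
0.068 0.0685 fy -0.9 fx -0.2 30.2
0.072 0.0725 fy -0.0 fx -0.6 30.5
0.074 0.0742 fy -0.1 fx -0.1 30.7
0.076 0.0761 fy 0.7 fx -0.2 31.0
0.078 0.0782 fy 0.0 fx 0.2 31.2
0.08 0.0803 fy -0.1 fx -0.8 31.5
0.082 0.0823 fy -0.6 fx 0.0 31.7
0.084 0.0839 fy 1.2 fx -0.2 32.0
0.086 0.0841 fy 5.5 fx -0.5 32.2
0.088 0.0842 fy 9.7 fx -0.6 32.5
 t 32.48 p [0.4918 0.1706 0.0531] F [-1.6 10.1 -2. ] w 0.0005
side rack [([0.593, 0.146, 0.036], 0.6)]
side comb_fine_mid [([0.565, 0.143, 0.032], 0.89), ([0.597, -0.044, -0.005], 0.19)]
side lock_fine_tab [([0.495, 0.15, 0.057], 0.48), ([0.597, -0.041, -0.001], 0.19)]
side comb_coarse_mid [([0.538, -0.05, 0.033], 0.94)]
top rack [([0.598, 0.148, 0.031], 0.62), ([0.61, 0.151, 0.093], 0.52)]
top comb_fine_mid [([0.564, 0.141, 0.034], 0.75)]
top lock_fine_tab [([0.495, 0.153, 0.056], 0.71)]
top comb_coarse_mid [([0.537, -0.05, 0.033], 0.58)]
 t 34.78 p [0.4658 0.3281 0.2001] F [ 0.4 -0.6  0.3] w 0.0004
```

View pics/r8.png

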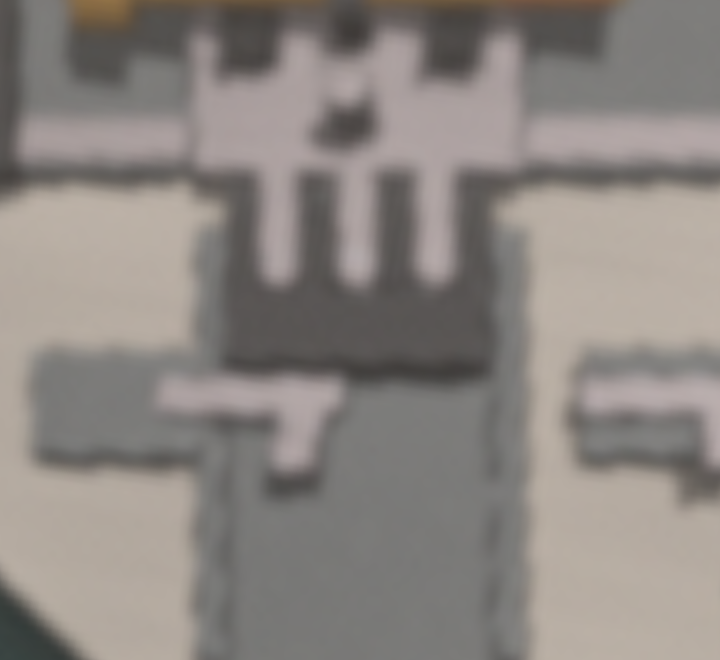

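View pics/s6.png

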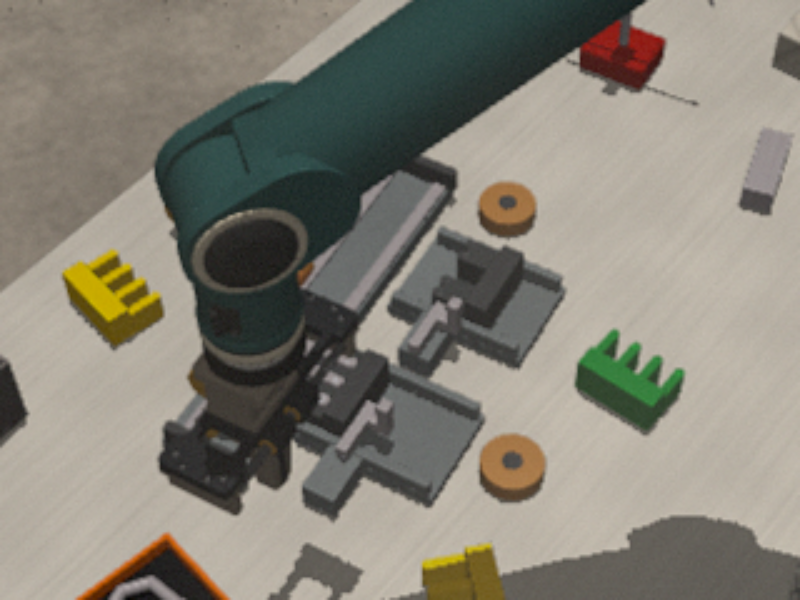

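The lock bar's left end moved from column 22 to column 157, which is 45 mm at 3 px/mm, and it hit a hard stop. The comb is still home, so I'm handing in.

Run:
```python
from h import *
print(workorder.finish_job()); st()
```

```text
the job is handed in; nothing more can be done
None
the job is handed in; nothing more can be done
```

The job is handed in at about 35 s of the 58 s allowed; no verdict is reported. My last checks all show the carriage locked as asked.

**What I did**
- **Carriage:** I gripped it by its post and slid it about 130 mm along the rail until the rack stood in front of the four-finned comb.
- **Comb:** I pushed it with shut fingers until it met a hard stop at 15 N.
- **Lock bar:** I pushed its tab until it met a hard stop at about 10 N.

**Last checks**
- **Comb home:** the final top picture shows the fins interleaved and the comb tight against the carriage. By the networks the comb is about 33 mm in front of the rack point, where 32.5 mm is home.
- **Lock bar:** it moved 45 mm by pixels and about 44 mm by the networks (at least 38 mm was required). It stands just behind the comb.
- **Everything else:** the two-finned comb and its lock bar look unmoved, and so do the pucks and gauge block. I measured only the two-finned comb again, and its position had not changed beyond the networks' error.

**Disagreement:** before the comb push, the side view suggested up to 3 mm of sideways misalignment and the top view about 1 mm. The fins went in with no noticeable side force.

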